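# Widen the file rack by one hole and file the blue binder

## Robot

A 6-joint arm with a two-finger parallel gripper is mounted at the origin on the work surface. World frame = base frame: x ahead of the robot, y to its left, z up, the work surface at z = 0. Lengths are in m, angles in rad, forces in N, time in s.
With the tool pointing down it reaches from about 0.25 to 0.775 m from the base axis. Payload 4 kg.
Tool frame: the origin (TCP) lies between the finger pads; the fingertips stand 17 mm ahead of it and the grasp point (between the pads) lies 2 mm behind it (env.nose_length is the distance from the TCP to the fingertips, in m); z points along the fingers, y is the line along which they close (so a half turn about z gives the same grasp; the last joint's range is limited). The gripper opens to 85 mm and grips with 20 to 120 N. Pads are 22 mm wide; open, the fingers measure 114 mm over their backs; the gripper's body (76 mm by 85 mm) begins 54 mm behind the grasp point. The pads swing forward as they close: fully open they stand 13 mm farther back than shut.
Start: joints at [1.165, 0.087, 1.371, -0, 1.684, -0.103], TCP at [0.164, 0.525, 0.248] pointing down, gripper open.
Joint ranges: [-3.1, 3.1], [-0.76, 2.03], [0.27, 2.55], [-1.08, 4.22], [0.17, 2.65], [-2.57, 2.57]. Speed limits (rad/s): [2.79, 2.79, 3.14, 3.14, 3.14, 3.14].

## Interface

Orientations are given as a unit quaternion [w, x, y, z].
In Python, from station import status, eyes, job, env gives the robot as it stands.
- The arm moves only by the tool play_rows, never from a script. Its argument "steps" is a list that holds one entry, the list of rows, each a list of 7 numbers: the shift along the world's x, y, z in mm, then the turn, a rotation vector about the world's x, y, z in rad, then the opening, from 0 (shut) to 1 (fully open). A call has 1 to 5 rows; each row is the pose to reach, as a shift and turn from the pose commanded when the call began; what a row does not reach only later rows make up. A row lasts 1/10 s, in which the tool goes at most 50 mm and 8.59 degrees, less where a joint would pass 70% of its speed; a pose out of reach is approached as far as the arm can. A call with a gripper value outside its range is refused whole. The fingers move at their own pace and stop on an object; the grip force is fixed at half the most. Time passes only in rows, so rows that repeat a pose let the fingers close. It gives the time, the measured TCP pose, the force, the opening and the grip force at its end, in the units of the state.
- status.sense(): the state, without advancing time (a new reading comes with each control period).
- eyes.grab_frame(name): name is "scene" or "top" or "wrist"; returns the picture (400x640x3 uint8, blue, green, red); there is no depth.
- eyes.camera_info(name): a dict with "fx", "fy", "cx", "cy" (pixels), "k1" (the pictures are not rectified: a ray, as slopes to the right and down, at radius r is drawn at 1 + k1 r^2 times it, then the intrinsics apply), "camera_from_world" (4x4, takes a point from world to camera coordinates); the wrist camera has in their place "T_tool_cam" (4x4, takes a point from camera to tool coordinates, whose origin is the TCP and whose axes are the flange's). Camera axes: x right, y down, z forward; pixel columns grow to the right and rows downward; lengths in m; the calibration is good to about 2 mm. A picture is of the moment at which its call begins: read the wrist's pose just before it. camera_info takes no time and is no camera call.
- job.finish_job(): hands the job in; it is judged then, once.
Trained networks look in the newest picture that a camera, given by its name, has taken for a name from the list of things; names that differ only in an ending like _2 or _b are one class to them, and where a whole thing is asked for, a point or a joint stands for the part that bears it (a point fixed in the world has none). Each returns a list of dicts, best first, with "conf" (0 to 1); they miss things now and then, are a little off and sometimes report something else, mostly with a low value. They report only what shows in the picture. A call takes as long as a camera call. They do not tell look-alikes from the thing itself.
- eyes.cut_out(target, camera): "mask" (400x640 bool, what is visible of it) and "box" ([centre column, centre row, width, height] in pixels, round what is visible of it).
The state is a dict: "clock": time; "q": joint angles; "qvel": joint speeds; "tau": joint torques, N m; "tcp_pos": TCP position; "ee_rot": TCP orientation; "wrist_force": force on the tool from outside, world axes, zero at the start; "ft_torque": the same for the moment, N m; "gripper_width": finger opening in m; "gripper_force": force on a finger pad.
Only numpy, scipy, OpenCV 4.12 (cv2) and the standard library are available. Lean on these libraries where they do the work, as an engineer would, in place of code of your own. Each camera call takes 0.05 s, during which the arm holds its last target. There are 200 camera calls.

## Task

The desk file rack is one hole too narrow for the blue binder. Press the rack's red spring button flush with the sleeve and slide the sleeve outwards until the button has sprung out fully in the very next hole, pulling lightly so that the button is not strained against the edge of a hole. Then stand the blue binder upright on the desk between the rack's two grey end plates, setting it down rather than dropping it, and leave everything else on the desk where it is.

Things in the scene. Friction and masses are not known exactly. Their poses are not given: they have to be found in the camera images.
- rack: Fixed foot of the rack: grey end plate (4 mm thick, 90 mm high, x = -170 to 20 mm) and black socket block. Origin on the desk under the tube's centre line (50 mm up), in this plate's inner face. y: level, outwards along the tube, the way the sleeve must slide; x: level, square to the tube, the way the red button points; z up. The binder gap lies on the -x side of the tube.
- sleeve: Aluminium square outer tube 30 x 30 x 190 mm, axes as the rack's; slides only along y, about 1.5 N drag. Origin on its centre line in the inner face of the moving end plate (4 mm thick, top 89 mm above the desk, x = -170 to 20 mm; foot 5 mm high reaching 55 mm outwards at x below -20 mm); tube from y = 0 to 190. 14 mm holes in its 2.5 mm thick +x wall at y = 40, 80, 120, 160; the button starts at 120.
- button: Red dome-headed spring button on the inner tube, 12 mm across, origin in the middle of its head (radius 6 mm), axes as the rack's; moves only along x. Out: 4.5 mm proud of the sleeve, locks it. Flush takes about 2.5 N. Squeezed flush between finger pads on both sides of the sleeve, it slips under the wall when the sleeve is pulled (5 to 9 N). Over 11 N between button and hole edge damages it.
- button_tip (a point): Outermost point of the red button, 6 mm along +x from the middle of its head. Once under the sleeve's wall the button stays hidden, 2.5 mm below flush, until the next hole comes: there it springs out by itself and blocks the sleeve, which is felt as a rising pull.
- button_seat (a point): On the button's axis in the plane of the sleeve's outer +x face (button flush: tip here), axes as the rack's; fixed to the inner tube (dark steel, 23 mm square). That tube has loose end play along y in the foot: it comes along with the pulled sleeve for an unknown 0 to 26 mm, different every time, up to a firm stop; only then does the sleeve move over the button.
- next_hole (a point): Centre of the next hole (sleeve y = 80 mm) in the sleeve's outer +x face; it starts 40 mm (the hole spacing) from the button, on the side of the moving end plate, and is to end on the button.
- binder_mid (a point): Centre, 95 mm above its foot, of the blue ring binder: a stiff upright block 150 mm deep (its x), 48 mm thick (its y), 190 mm high, 0.3 to 0.6 kg, spine with white label at +x. The rack's gap between its plates is 20 to 46 mm at first, 60 to 86 mm one hole wider; the tube crosses it, so the binder stands beside the tube, about 105 mm on its -x side.
- spare_mid (a point): Centre of a grey ring binder of the same size, which stays where it is.
- stapler: Red and black stapler, 140 x 34 x 55 mm; origin under its centre. Leave alone.
- mug: White mug, 80 mm across, 95 mm high; origin under its centre. Leave alone.
- pen_pot: Dark round pen pot with pens, 72 mm across, 145 mm high with the pens; origin under its centre. Leave alone.
- tape: Black tape dispenser, 130 x 55 x 80 mm; origin under its centre. Leave alone.
Mind the look-alikes: they are no part of the job. Of the things that look like the part that bears binder_mid, the larger one is meant.

How it is judged:
On the way, in this order (a step that is already met when the one before it is completed fails the run):
1. the red button is pressed flush with the sleeve (x of button_tip in the frame of button_seat below 0.0012 m), for 0.1 s.
2. the sleeve stands at the next hole and the button has sprung out through it (y of next_hole in the frame of button_seat between -0.0025 and 0.0025 m and x of button_tip in the frame of button_seat above 0.004 m), for 0.2 s.
At the end, for the whole second after the job is handed in: Next hole within 2.5 mm of the button's axis, button at least 4 mm proud (4.5 is fully out); blue binder on the desk between the end plates, upright within 0.06 rad, its centre at rack x -150 to -85 mm and 20 mm or more inside each plate, at rest (all of step 2 and x of binder_mid in the frame of rack between -0.15 and -0.085 m and y of binder_mid in the frame of rack above 0.02 m and y of binder_mid in the frame of sleeve below -0.02 m and height (world z) of binder_mid between 0.09 and 0.1 m and angle between binder_mid's own z axis and vertical below 0.06 rad and linear speed of binder below 0.02 m/s); the robot touches nothing.
It fails at once if the button is strained: more than 11 N between the button and the sleeve (contact force between button and sleeve above 11 N).
It fails at once if the blue binder is let go while its foot is more than 15 mm above the desk (height (world z) of binder_mid above 0.11 m and contact force between the fingers and binder below 0.2 N).
It fails at once if the blue binder is tipped by more than 0.5 rad (angle between binder_mid's own z axis and vertical above 0.5 rad).
It fails at once if the grey binder or another thing on the desk is moved by more than 25 mm (distance of any of spare_mid, stapler, mug, pen_pot, tape from where it was at the start of the episode above 0.025 m).
It also fails if it takes over 58 s, if anything falls off the work surface, if the arm or the gripper's body presses on something with over 40 N, if the wrist force passes 120 N, or if a joint passes its speed limit or range.

## Working session

There is one attempt and no reset: what is moved stays moved. The work goes in short steps, Python scripts to look and compute and a tool call to move; the robot and the scene stay as the last step left them, time stands still between calls to the robot, and variables do not carry over. Pictures are saved under pics/ and viewed, at most 10 in all, crops included, and the job is handed in when it is done.

Besides the shell and the picture viewer there is one more tool, called after "Call:" as name([rows], argument=value, ...), one row to a line, values as JSON. play_rows: Moves the arm, as the interface text tells. Its arguments: {"type":"object","properties":{"steps":{"type":"array","items":{"type":"array","items":{"type":"array","items":{"type":"number"}}}}},"required":["steps"]}

```bash
ls; mkdir -p pics; cat > h.py <<'E'
import numpy as np, cv2
from station import status, eyes, job, env
def info(c):
    i=eyes.camera_info(c); K=np.array([[i['fx'],0,i['cx']],[0,i['fy'],i['cy']],[0,0,1.]]); return i,K,i['k1']
from scipy.spatial.transform import Rotation as R
def c2w(c):
    i,K,k1=info(c)
    if c=='wrist':
        s=status.sense(); w,x,y,z=s['ee_rot']; T=np.eye(4); T[:3,:3]=R.from_quat([x,y,z,w]).as_matrix(); T[:3,3]=s['tcp_pos']
        return T@np.array(i['T_tool_cam']),K,k1
    return np.linalg.inv(np.array(i['camera_from_world'])),K,k1
def ray(c,uv):
    T,K,k1=c2w(c); p=cv2.undistortPoints(np.array(uv,float).reshape(-1,1,2),K,np.array([k1,0,0,0.])).reshape(-1,2)
    d=np.c_[p,np.ones(len(p))]@T[:3,:3].T
    return T[:3,3],d
def onplane(c,uv,z):
    o,d=ray(c,uv); return o+d*((z-o[2])/d[:,2])[:,None]
def proj(c,P):
    T,K,k1=c2w(c); P=np.atleast_2d(P); q=(P-T[:3,3])@T[:3,:3]
    p=q[:,:2]/q[:,2:]; p=p*(1+k1*(p**2).sum(1))[:,None]
    return p*[K[0,0],K[1,1]]+[K[0,2],K[1,2]]
E
python3 - <<'E'
from h import *
s=status.sense(); print({k:np.round(v,3) for k,v in s.items()}, env.nose_length)
for c in ('top','scene','wrist'):
    im=eyes.grab_frame(c); cv2.imwrite(f'pics/{c}0.png',im)
    T,K,k=c2w(c); print(c,np.round(T,3).tolist(),K[0,0],k)
    if c!='wrist':
        for t in ('rack','sleeve','button','binder_mid','stapler','mug','pen_pot','tape'):
            for r in eyes.cut_out(t,c)[:3]: print(c,t,round(r['conf'],2),np.round(r['box'],1), np.round(onplane(c,[r['box'][:2]],0.05)[0],3))
E
```

```text
pics
{'clock': np.float64(0.0), 'q': array([ 1.165,  0.088,  1.372,  0.   ,  1.684, -0.103]), 'qvel': array([ 0.   ,  0.   , -0.   ,  0.001, -0.   ,  0.001]), 'tau': array([-1.0000e-03, -3.5186e+01, -3.1328e+01, -0.0000e+00,  1.1000e-02,
       -0.0000e+00]), 'tcp_pos': array([0.164, 0.525, 0.247]), 'ee_rot': array([-0.   ,  0.151,  0.989, -0.001]), 'wrist_force': array([-0.091, -0.42 , -0.204]), 'ft_torque': array([-0.023,  0.006,  0.012]), 'gripper_force': np.float64(0.0), 'gripper_width': np.float64(0.086)} 0.017
top [[-0.001, -0.996, 0.087, 0.475], [-1.0, 0.002, 0.01, -0.038], [-0.01, -0.087, -0.996, 1.239], [0.0, 0.0, 0.0, 1.0]] 443.65086199067554 0.031210413923970434
top rack 0.87 [353.8 223.9 109.3  75.4] [ 0.515 -0.124  0.05 ]
top rack 0.71 [306.1 136.8  49.   24.3] [0.752 0.004 0.05 ]
top sleeve 0.93 [338.2 221.4  74.   75.7] [ 0.521 -0.083  0.05 ]
top binder_mid 0.76 [405.7 146.7  54.8  41.6] [ 0.724 -0.266  0.05 ]
top binder_mid 0.72 [476.4 212.6  45.9  63.7] [ 0.545 -0.451  0.05 ]
top stapler 0.83 [221.8 159.   48.8  29. ] [0.691 0.232 0.05 ]
top mug 0.61 [164.8 184.6  50
[... 503 characters left out ...]
119  0.05 ]
scene binder_mid 0.92 [220.4 114.8  61.3  83. ] [ 0.504 -0.471  0.05 ]
scene binder_mid 0.65 [225.7 190.9  39.4  58.1] [ 0.709 -0.27   0.05 ]
scene stapler 0.67 [388.5 295.9  43.2  58.7] [0.719 0.25  0.05 ]
scene mug 0.6 [458.6 290.   53.   44.3] [0.612 0.385 0.05 ]
scene pen_pot 0.63 [222.  117.3  59.6  81.7] [ 0.509 -0.46   0.05 ]
scene pen_pot 0.62 [484.9 244.8  37.3  47.9] [0.461 0.389 0.05 ]
scene pen_pot 0.33 [302.4 176.9  67.5  85.8] [ 0.552 -0.123  0.05 ]
scene tape 0.9 [295.5 264.6  57.8  40.5] [0.778 0.017 0.05 ]
wrist [[0.297, 0.915, 0.271, 0.094], [0.955, -0.285, -0.085, 0.547], [-0.0, 0.284, -0.959, 0.375], [0.0, 0.0, 0.0, 1.0]] 344.0799785906189 0.010556236438967082
```

```bash
python3 - <<'E'
import cv2,numpy as np
t=cv2.imread('pics/top0.png')[100:300,270:530]; s=cv2.imread('pics/scene0.png')[60:290,180:440]
cv2.imwrite('pics/a.png',cv2.resize(t,None,fx=3,fy=3,interpolation=cv2.INTER_CUBIC)[:600,:800]); cv2.imwrite('pics/b.png',cv2.resize(s,None,fx=2.6,fy=2.6,interpolation=cv2.INTER_CUBIC)[:600,:800])
E
```

```text
(no output)
```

View pics/a.png

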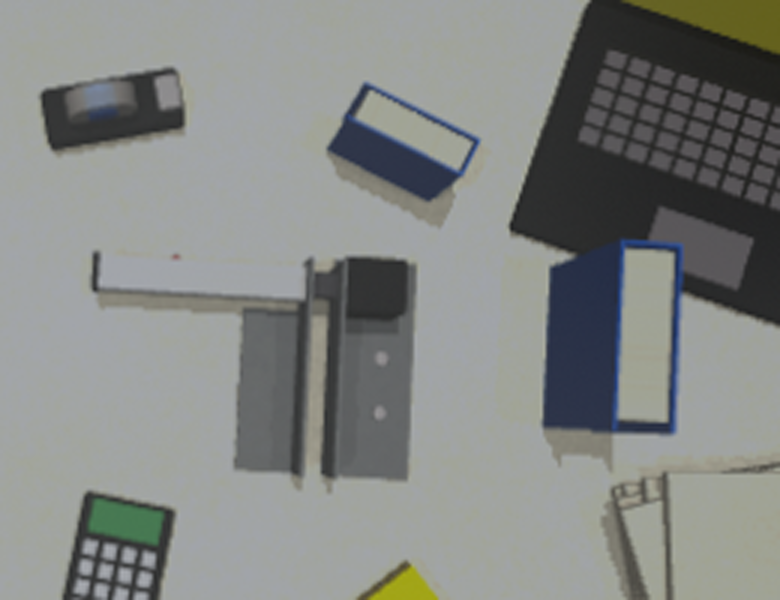

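View pics/b.png

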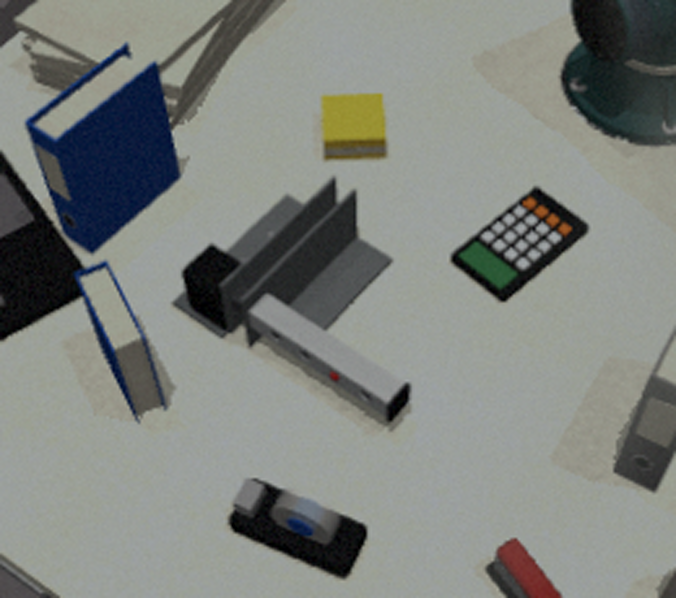

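The top view shows the rack with its sleeve running to world +y and the button facing world +x, at crop (176,257). The large blue binder's top face is at crop (616–682, 242–432). The small blue binder at crop (400,140) is the decoy. The scene view agrees: the button is at crop (334,376), with one hole beyond it and two towards the plate.

```bash
python3 - <<'E'
from h import *
f=lambda L:np.array(L)/3.+[270,100]
g=lambda L:np.array(L)/2.6+[180,60]
sl=onplane('top',f([[95,252],[97,290],[308,262],[306,300]]),0.065); print('sleeve top',np.round(sl,4).tolist())
b=onplane('top',f([[176,257]]),0.05); print('button top',b)
print('button scene',onplane('scene',g([[334,376]]),0.05))
bi=onplane('top',f([[622,242],[682,246],[674,432],[616,430]]),0.19); print('binder',np.round(bi,4).tolist(),bi.mean(0))
print('plates top z.09', np.round(onplane('top',f([[299,474],[310,258],[327,474],[341,258],[336,476]]),0.09),4).tolist())
o1,d1=ray('top',f([[176,257]]));o2,d2=ray('scene',g([[334,376]]))
A=np.c_[d1[0],-d2[0]]; k=np.linalg.lstsq(A,o2-o1,rcond=None)[0]; print('tri',o1+k[0]*d1[0],o2+k[1]*d2[0])
E
```

```text
sleeve top [[0.6206, 0.0147, 0.065], [0.5866, 0.0128, 0.065], [0.6112, -0.1742, 0.065], [0.5774, -0.1721, 0.065]]
button top [[ 0.61773273 -0.05753855  0.05      ]]
button scene [[ 0.61703641 -0.05668931  0.05      ]]
binder [[0.6119, -0.4067, 0.19], [0.6086, -0.4533, 0.19], [0.463, -0.4418, 0.19], [0.4644, -0.3973, 0.19]] [ 0.53698926 -0.42476531  0.19      ]
plates top z.09 [[0.4259, -0.1614, 0.09], [0.6118, -0.1731, 0.09], [0.4259, -0.1853, 0.09], [0.6117, -0.1999, 0.09], [0.4242, -0.193, 0.09]]
tri [ 0.61769693 -0.05753377  0.05029801] [ 0.61714212 -0.05660698  0.05021649]
```

Call:
play_rows([
  [[145, -194, 0, 0, 0, -0.442, 1], [145, -194, 0, 0, 0, -0.442, 1], [145, -194, 0, 0, 0, -0.442, 1], [145, -194, 0, 0, 0, -0.442, 1], [145, -194, 0, 0, 0, -0.442, 1]],
])

```text
clock: 1.45
tcp_pos: [0.31, 0.329, 0.2486]
ee_rot: [0.0, 0.364, 0.931, 0.0]
wrist_force: [-0.2, -0.5, 0.1]
gripper_width: 0.0851
gripper_force: 0.0
```

Call:
play_rows([
  [[145, -194, 0, 0, 0, -0.442, 1], [145, -194, 0, 0, 0, -0.442, 1], [145, -194, 0, 0, 0, -0.442, 1], [145, -194, 0, 0, 0, -0.442, 1], [145, -194, 0, 0, 0, -0.442, 1]],
])

```text
clock: 1.95
tcp_pos: [0.4551, 0.1347, 0.2486]
ee_rot: [0.0, 0.56, 0.829, 0.0]
wrist_force: [1.1, 1.1, -0.8]
gripper_width: 0.0852
gripper_force: 0.0
```

Call:
play_rows([
  [[145, -194, -60, 0, 0, -0.442, 1], [145, -194, -60, 0, 0, -0.442, 1], [145, -194, -60, 0, 0, -0.442, 1], [145, -194, -60, 0, 0, -0.442, 1], [145, -194, -60, 0, 0, -0.442, 1]],
])

```text
clock: 2.45
tcp_pos: [0.6, -0.0589, 0.1879]
ee_rot: [0.0, 0.727, 0.686, 0.0]
wrist_force: [0.6, 0.8, 0.2]
gripper_width: 0.0853
gripper_force: 0.0
```

```bash
python3 - <<'E'
from h import *
im=eyes.grab_frame('wrist'); cv2.imwrite('pics/w1.png',im)
rx=np.array([np.cos(-.06),np.sin(-.06),0]); ry=np.array([-rx[1],rx[0],0])
P=np.array([.6,-.058,.05]); Q=[P+15*.001*rx, P+.0195*rx]+[P+.001*a*rx+.001*b*ry+[0,0,.015] for a,b in ((15,70),(-15,70),(-15,-120),(15,-120))]
print(np.round(proj('wrist',Q),1).tolist())
for t in ('button','sleeve','rack'):
    for r in eyes.cut_out(t,'wrist')[:2]: print(t,r['conf'],np.round(r['box'],1))
cv2.imwrite('pics/w1.png',im)
E
```

```text
[[338.0, 186.0], [343.8, 186.0], [340.1, 91.1], [295.7, 91.2], [301.3, 329.8], [337.3, 329.8]]
button 0.58 [345.1 191.7   5.3   9.3]
button 0.5 [242.6 237.4 218.9 285.9]
sleeve 0.96 [238.7 224.1 214.  259.8]
rack 0.83 [243.7 236.7 215.  288.8]
```

View pics/w1.png

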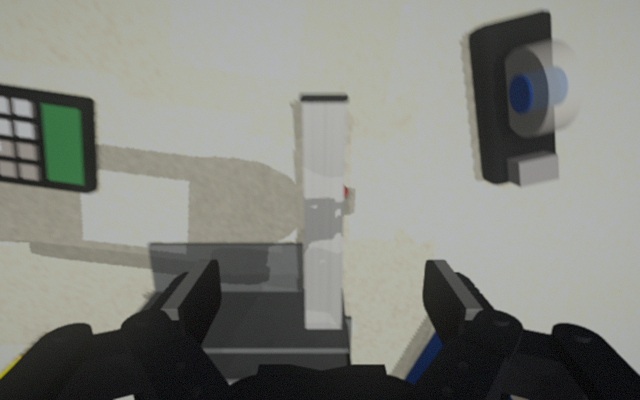

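The wrist picture shows the sleeve centred at column 324 and the button at (345,192). They sit about 3–4 mm beyond the predicted +x and 3–4 mm towards the plate. I'll go lower and look again.

Call:
play_rows([
  [[3, -2, -44, 0, 0, 0, 1], [3, -2, -88, 0, 0, 0, 1], [3, -2, -88, 0, 0, 0, 1], [3, -2, -88, 0, 0, 0, 1]],
])

```text
clock: 3.05
tcp_pos: [0.6015, -0.0577, 0.1011]
ee_rot: [-0.0, 0.727, 0.687, -0.0]
wrist_force: [-0.5, -0.5, 0.8]
gripper_width: 0.0855
gripper_force: 0.0
```

```bash
python3 - <<'E'
from h import *
im=eyes.grab_frame('wrist'); s=status.sense(); print(s['tcp_pos'],s['wrist_force'])
T=c2w('wrist')[0]; i=eyes.camera_info('wrist'); print(np.round(i['T_tool_cam'],4).tolist(),i['cx'],i['cy'])
for r in eyes.cut_out('button','wrist')[:2]: print(r['conf'],np.round(r['box'],1), onplane('wrist',[r['box'][:2]],.05))
tc=np.array(s['tcp_pos']); q=s['ee_rot']; Rm=R.from_quat([q[1],q[2],q[3],q[0]]).as_matrix()
Q=[tc+Rm@[0,0,.1-.065-.0+0], tc+Rm@[.05,0,.035], tc+Rm@[.09,0,.035],tc+Rm@[0,.0195,.05]]
print(np.round(proj('wrist',Q),1).tolist())
for r in (100,140,180,220,260):
    g=cv2.GaussianBlur(im,(3,3),0)[r].astype(int).sum(1); d=np.abs(np.diff(g)); k=np.argsort(-d[200:460])[:8]+200; print(r,sorted(k))
cv2.imwrite('pics/w2.png',im)
E
```

```text
[ 0.60300854 -0.05819058  0.10321813] [-0.16235031 -0.80656077  1.41629584]
[[0.0009, -0.9585, -0.285, 0.0729], [1.0, 0.0011, -0.0007, -0.0004], [0.0009, -0.285, 0.9585, -0.1262], [0.0, 0.0, 0.0, 1.0]] 321.4422007959234 201.1868735608618
[[320.7, 246.8], [320.7, 149.0], [320.7, 57.2], [355.9, 235.6]]
100 [np.int64(281), np.int64(282), np.int64(283), np.int64(284), np.int64(355), np.int64(356), np.int64(357), np.int64(358)]
140 [np.int64(278), np.int64(279), np.int64(280), np.int64(286), np.int64(287), np.int64(288), np.int64(359), np.int64(360)]
180 [np.int64(275), np.int64(276), np.int64(277), np.int64(279), np.int64(280), np.int64(287), np.int64(288), np.int64(289)]
220 [np.int64(289), np.int64(290), np.int64(316), np.int64(317), np.int64(349), np.int64(350), np.int64(387), np.int64(388)]
260 [np.int64(216), np.int64(217), np.int64(348), np.int64(425), np.int64(426), np.int64(444), np.int64(445), np.int64(446)]
```

View pics/w2.png

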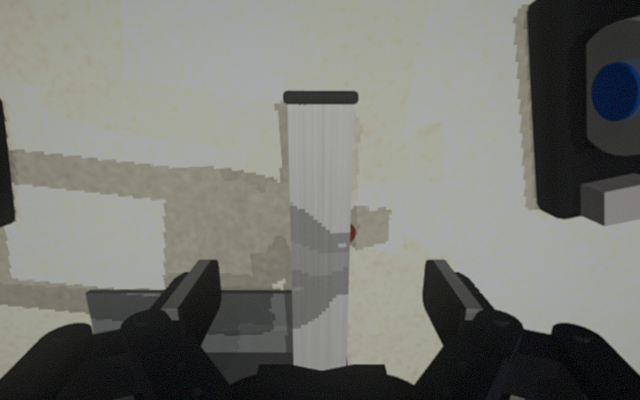

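The wrist picture shows the sleeve between columns 290 and 350 with its centre at about 320, matching the tool centre. The button at (351,233) is within about 1 mm of the pad line, so I'll descend and close.

Call:
play_rows([
  [[0, 1, -30, 0, 0, 0, 1], [0, 1, -54, 0, 0, 0, 1], [0, 1, -54, 0, 0, 0, 1], [0, 1, -54, 0, 0, 0, 1]],
])

```text
clock: 3.55
tcp_pos: [0.6034, -0.0581, 0.0489]
ee_rot: [0.001, 0.727, 0.686, 0.001]
wrist_force: [0.8, 0.5, 0.7]
gripper_width: 0.0852
gripper_force: 0.0
```

Call:
play_rows([
  [[0, 0, 0, 0, 0, 0, 0.5], [0, 0, 0, 0, 0, 0, 0.45], [0, 0, 0, 0, 0, 0, 0.42], [0, 0, 0, 0, 0, 0, 0.4]],
])

```text
clock: 3.95
tcp_pos: [0.6026, -0.0581, 0.0472]
ee_rot: [0.001, 0.727, 0.686, 0.001]
wrist_force: [0.9, 0.5, 1.6]
gripper_width: 0.0342
gripper_force: 0.8
```

Call:
play_rows([
  [[0, 0, 0, 0, 0, 0, 0.3], [0, 0, 0, 0, 0, 0, 0.2], [0, 0, 0, 0, 0, 0, 0], [0, 0, 0, 0, 0, 0, 0], [0, 0, 0, 0, 0, 0, 0]],
])

```text
clock: 4.45
tcp_pos: [0.6005, -0.058, 0.0475]
ee_rot: [-0.001, 0.727, 0.686, -0.001]
wrist_force: [-5.9, 0.5, 7.0]
gripper_width: 0.0293
gripper_force: 59.5
```

Call:
play_rows([
  [[-1, 0, 1, 0, 0, 0, 0], [-1.5, 0, 1, 0, 0, 0, 0], [-1.5, 0, 1, 0, 0, 0, 0]],
])

```text
clock: 4.75
tcp_pos: [0.6005, -0.058, 0.0476]
ee_rot: [-0.0, 0.727, 0.686, -0.0]
wrist_force: [-1.0, -0.5, 2.5]
gripper_width: 0.0293
gripper_force: 59.8
```

Call:
play_rows([
  [[0, 0.5, 0, 0, 0, 0, 0], [0.1, 1, 0, 0, 0, 0, 0], [0.1, 1.5, 0, 0, 0, 0, 0], [0.1, 2, 0, 0, 0, 0, 0], [0.1, 2, 0, 0, 0, 0, 0]],
])

```text
clock: 5.25
tcp_pos: [0.6006, -0.056, 0.0475]
ee_rot: [0.0, 0.727, 0.686, -0.0]
wrist_force: [-2.6, -0.4, 3.5]
gripper_width: 0.029
gripper_force: 60.0
```

Call:
play_rows([
  [[0, 1, 0, 0, 0, 0, 0], [0.1, 2, 0, 0, 0, 0, 0], [0.2, 3, 0, 0, 0, 0, 0], [0.2, 4, 0, 0, 0, 0, 0], [0.3, 5, 0, 0, 0, 0, 0]],
])

```text
clock: 5.75
tcp_pos: [0.6009, -0.0509, 0.0475]
ee_rot: [0.0, 0.727, 0.686, 0.0]
wrist_force: [-3.3, -0.8, 4.5]
gripper_width: 0.0295
gripper_force: 60.1
```

Call:
play_rows([
  [[0, 1, 0, 0, 0, 0, 0], [0.1, 2, 0, 0, 0, 0, 0], [0.2, 3, 0, 0, 0, 0, 0], [0.2, 4, 0, 0, 0, 0, 0], [0.3, 5, 0, 0, 0, 0, 0]],
])

```text
clock: 6.25
tcp_pos: [0.6012, -0.0459, 0.0475]
ee_rot: [0.0, 0.727, 0.686, 0.0]
wrist_force: [-2.6, -0.6, 5.7]
gripper_width: 0.0291
gripper_force: 60.1
```

Call:
play_rows([
  [[0, 1, 0, 0, 0, 0, 0], [0.1, 2, 0, 0, 0, 0, 0], [0.2, 3, 0, 0, 0, 0, 0], [0.2, 4, 0, 0, 0, 0, 0]],
])

```text
clock: 6.65
tcp_pos: [0.6014, -0.0419, 0.0475]
ee_rot: [0.0, 0.727, 0.686, 0.0]
wrist_force: [-1.8, -0.0, 4.5]
gripper_width: 0.0289
gripper_force: 60.1
```

Call:
play_rows([
  [[0, 1, 0, 0, 0, 0, 0], [0.1, 2, 0, 0, 0, 0, 0], [0.2, 3, 0, 0, 0, 0, 0], [0.2, 4, 0, 0, 0, 0, 0]],
])

```text
clock: 7.05
tcp_pos: [0.6017, -0.0379, 0.0475]
ee_rot: [0.0, 0.727, 0.686, 0.0]
wrist_force: [-2.1, -1.0, 5.5]
gripper_width: 0.0289
gripper_force: 60.1
```

Call:
play_rows([
  [[0, 1, 0, 0, 0, 0, 0], [0.1, 2, 0, 0, 0, 0, 0], [0.2, 3, 0, 0, 0, 0, 0]],
])

```text
clock: 7.35
tcp_pos: [0.6018, -0.0356, 0.0475]
ee_rot: [0.001, 0.727, 0.686, -0.0]
wrist_force: [-1.9, -3.4, 4.8]
gripper_width: 0.029
gripper_force: 60.1
```

Call:
play_rows([
  [[0, 0.4, 0, 0, 0, 0, 0], [0, 0.8, 0, 0, 0, 0, 0]],
])

```text
clock: 7.55
tcp_pos: [0.6018, -0.0349, 0.0475]
ee_rot: [0.001, 0.727, 0.686, -0.0]
wrist_force: [-1.5, -2.9, 5.1]
gripper_width: 0.0288
gripper_force: 60.1
```

Call:
play_rows([
  [[0, 0.4, 0, 0, 0, 0, 0], [0, 0.8, 0, 0, 0, 0, 0], [0, 0.8, 0, 0, 0, 0, 0]],
])

```text
clock: 7.85
tcp_pos: [0.6019, -0.0341, 0.0475]
ee_rot: [0.001, 0.727, 0.686, -0.0]
wrist_force: [-1.7, -3.2, 4.3]
gripper_width: 0.0292
gripper_force: 60.1
```

Call:
play_rows([
  [[0, 0.4, 0, 0, 0, 0, 0], [0, 0.8, 0, 0, 0, 0, 0], [0.1, 1.2, 0, 0, 0, 0, 0]],
])

```text
clock: 8.15
tcp_pos: [0.602, -0.0333, 0.0475]
ee_rot: [0.001, 0.727, 0.686, -0.001]
wrist_force: [-2.8, -5.6, 5.0]
gripper_width: 0.0294
gripper_force: 60.0
```

Call:
play_rows([
  [[0, 0.5, 0, 0, 0, 0, 0], [0, 0.5, 0, 0, 0, 0, 0]],
])

```text
clock: 8.35
tcp_pos: [0.602, -0.0329, 0.0475]
ee_rot: [0.001, 0.727, 0.686, -0.001]
wrist_force: [-2.3, -6.0, 5.0]
gripper_width: 0.0291
gripper_force: 59.8
```

Call:
play_rows([
  [[0, 0.4, 0, 0, 0, 0, 0], [0, 0.4, 0, 0, 0, 0, 0]],
])

```text
clock: 8.55
tcp_pos: [0.602, -0.0328, 0.0475]
ee_rot: [0.001, 0.727, 0.686, -0.001]
wrist_force: [-2.4, -5.5, 5.3]
gripper_width: 0.0296
gripper_force: 59.8
```

Call:
play_rows([
  [[0, 0.3, 0, 0, 0, 0, 0], [0, 0.6, 0, 0, 0, 0, 0], [0, 0.6, 0, 0, 0, 0, 0]],
])

```text
clock: 8.85
tcp_pos: [0.602, -0.0327, 0.0475]
ee_rot: [0.001, 0.727, 0.686, -0.001]
wrist_force: [-1.7, -7.9, 5.7]
gripper_width: 0.0289
gripper_force: 59.9
```

Call:
play_rows([
  [[0, 0.2, 0, 0, 0, 0, 0], [0, 0.4, 0, 0, 0, 0, 0], [0, 0.4, 0, 0, 0, 0, 0]],
])

```text
clock: 9.15
tcp_pos: [0.602, -0.0326, 0.0475]
ee_rot: [0.002, 0.728, 0.686, -0.001]
wrist_force: [-2.1, -7.5, 3.7]
gripper_width: 0.0292
gripper_force: 59.9
```

Call:
play_rows([
  [[0, 0.2, 0, 0, 0, 0, 0], [0, 0.4, 0, 0, 0, 0, 0], [0, 0.4, 0, 0, 0, 0, 0]],
])

```text
clock: 9.45
tcp_pos: [0.6021, -0.0312, 0.0475]
ee_rot: [0.001, 0.727, 0.686, -0.0]
wrist_force: [-1.6, -4.4, 4.7]
gripper_width: 0.0291
gripper_force: 59.9
```

Call:
play_rows([
  [[0.1, 2, 0, 0, 0, 0, 0], [0.2, 4, 0, 0, 0, 0, 0], [0.3, 6, 0, 0, 0, 0, 0], [0.5, 8, 0, 0, 0, 0, 0], [0.6, 10, 0, 0, 0, 0, 0]],
])

```text
clock: 9.95
tcp_pos: [0.6028, -0.0197, 0.0475]
ee_rot: [0.0, 0.727, 0.686, 0.0]
wrist_force: [-1.1, -3.0, 5.1]
gripper_width: 0.0295
gripper_force: 59.8
```

Call:
play_rows([
  [[0.1, 2, 0, 0, 0, 0, 0], [0.2, 4, 0, 0, 0, 0, 0], [0.3, 6, 0, 0, 0, 0, 0], [0.5, 8, 0, 0, 0, 0, 0], [0.6, 10, 0, 0, 0, 0, 0]],
])

```text
clock: 10.45
tcp_pos: [0.6034, -0.0097, 0.0475]
ee_rot: [0.0, 0.727, 0.686, 0.0]
wrist_force: [-0.7, -3.9, 5.3]
gripper_width: 0.0292
gripper_force: 59.8
```

Call:
play_rows([
  [[0.1, 2, 0, 0, 0, 0, 0], [0.2, 4, 0, 0, 0, 0, 0], [0.3, 6, 0, 0, 0, 0, 0], [0.5, 8, 0, 0, 0, 0, 0], [0.5, 8, 0, 0, 0, 0, 0]],
])

```text
clock: 10.95
tcp_pos: [0.6039, -0.0005, 0.0475]
ee_rot: [-0.0, 0.727, 0.686, 0.001]
wrist_force: [0.1, 1.4, 5.6]
gripper_width: 0.0293
gripper_force: 59.7
```

Call:
play_rows([
  [[0, 1, 0, 0, 0, 0, 0], [0.1, 2, 0, 0, 0, 0, 0], [0.2, 3, 0, 0, 0, 0, 0], [0.2, 3, 0, 0, 0, 0, 0]],
])

```text
clock: 11.35
tcp_pos: [0.6041, 0.0024, 0.0475]
ee_rot: [-0.0, 0.727, 0.686, 0.001]
wrist_force: [-0.4, -0.3, 5.1]
gripper_width: 0.0292
gripper_force: 59.8
```

Call:
play_rows([
  [[0, 0.5, 0, 0, 0, 0, 0], [0.1, 1, 0, 0, 0, 0, 0], [0.1, 1.5, 0, 0, 0, 0, 0], [0.1, 1.5, 0, 0, 0, 0, 0]],
])

```text
clock: 11.75
tcp_pos: [0.6042, 0.0035, 0.0475]
ee_rot: [-0.0, 0.727, 0.686, 0.001]
wrist_force: [-0.1, -1.5, 5.3]
gripper_width: 0.0293
gripper_force: 59.8
```

Call:
play_rows([
  [[0, 0.5, 0, 0, 0, 0, 0], [0.1, 1, 0, 0, 0, 0, 0], [0.1, 1.5, 0, 0, 0, 0, 0], [0.1, 1.5, 0, 0, 0, 0, 0]],
])

```text
clock: 12.15
tcp_pos: [0.6042, 0.0046, 0.0475]
ee_rot: [0.0, 0.727, 0.686, 0.0]
wrist_force: [-1.5, -2.7, 5.5]
gripper_width: 0.0292
gripper_force: 59.7
```

Call:
play_rows([
  [[0, 0.4, 0, 0, 0, 0, 0], [0, 0.8, 0, 0, 0, 0, 0], [0, 0.8, 0, 0, 0, 0, 0]],
])

```text
clock: 12.45
tcp_pos: [0.6042, 0.0047, 0.0475]
ee_rot: [0.001, 0.727, 0.686, -0.0]
wrist_force: [-1.0, -4.5, 4.8]
gripper_width: 0.0296
gripper_force: 59.8
```

```bash
python3 - <<'E'
from h import *
s=status.sense(); print(s['tcp_pos'],s['wrist_force'])
im=eyes.grab_frame('wrist'); sc=eyes.grab_frame('scene')
print(np.round(proj('scene',[[.62,-.034,.05],[.62,.005,.05]]),1))
a=cv2.resize(sc[140:260,240:400],None,fx=3.75,fy=3.75,interpolation=cv2.INTER_CUBIC)
cv2.imwrite('pics/s3.png',a)
E
```

```text
[0.60423877 0.0046923  0.04754325] [-1.0275195  -4.49653535  4.75431455]
[[314.8 209.5]
 [326.9 216.6]]
```

View pics/s3.png

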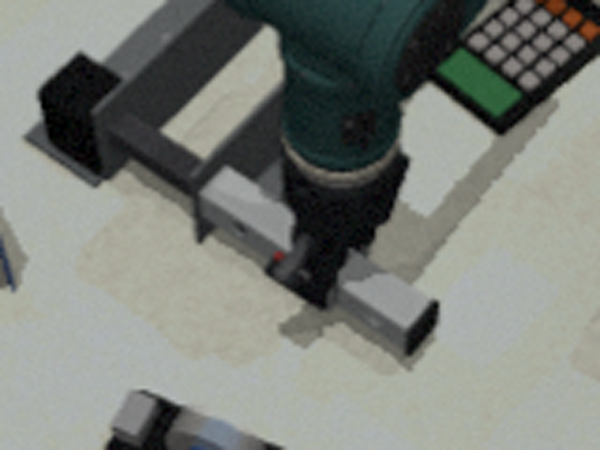

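The scene picture shows the red button out at crop (279,257), with a single empty hole at (240,228) between it and the plate. The button is therefore in the next hole, which agrees with the block felt at 4.5 N. I'll relax the pull, then open and lift.

Call:
play_rows([
  [[0, -0.5, 0, 0, 0, 0, 0], [0, -1, 0, 0, 0, 0, 0], [0, -1.3, 0, 0, 0, 0, 0], [0, -1.3, 0, 0, 0, 0, 0]],
])

```text
clock: 12.95
tcp_pos: [0.6042, 0.0046, 0.0475]
ee_rot: [-0.0, 0.727, 0.686, 0.001]
wrist_force: [-1.0, -1.6, 5.0]
gripper_width: 0.0294
gripper_force: 59.7
```

Call:
play_rows([
  [[0, 0, 0, 0, 0, 0, 0.45], [0, 0, 0, 0, 0, 0, 0.6], [0, 0, 0, 0, 0, 0, 0.8], [0, 0, 0, 0, 0, 0, 1], [0, 0, 0, 0, 0, 0, 1]],
])

```text
clock: 13.45
tcp_pos: [0.604, 0.0038, 0.0471]
ee_rot: [-0.0, 0.727, 0.686, 0.0]
wrist_force: [0.4, -0.4, -0.3]
gripper_width: 0.0854
gripper_force: 0.0
```

Call:
play_rows([
  [[0, 0, 50, 0, 0, 0, 1], [0, 0, 100, 0, 0, 0, 1], [0, 0, 150, 0, 0, 0, 1], [0, 0, 200, 0, 0, 0, 1], [0, 0, 200, 0, 0, 0, 1]],
])

```text
clock: 13.95
tcp_pos: [0.6074, 0.0034, 0.2581]
ee_rot: [0.007, 0.727, 0.686, 0.006]
wrist_force: [0.9, -0.1, 0.3]
gripper_width: 0.0855
gripper_force: 0.0
```

```bash
python3 - <<'E'
from h import *
s=status.sense(); print(s['tcp_pos'],s['ee_rot'],s['q'],s['wrist_force'])
sc=eyes.grab_frame('scene'); im=eyes.grab_frame('wrist')
for r in eyes.cut_out('button','wrist')[:2]: print(r['conf'],np.round(r['box'],1), onplane('wrist',[r['box'][:2]],.05))
c=cv2.resize(sc[150:240,250:380],None,fx=3,fy=3,interpolation=cv2.INTER_CUBIC)
out=np.zeros((400+270,640,3),np.uint8)
a=cv2.resize(im,(480,300)); out=np.zeros((570,480,3),np.uint8); out[:300]=a; out[300:,:390]=c
cv2.imwrite('pics/c4.png',out); cv2.imwrite('pics/w4.png',im)
E
```

```text
[0.60742747 0.00339795 0.25814171] [0.00694261 0.72726359 0.68629401 0.00632465] [-8.78375445e-02  2.01492317e-01  1.22273848e+00  2.33249903e-04
  1.69857992e+00 -2.98552576e-02] [ 0.86954268 -0.05209993  0.30660569]
```

View pics/c4.png

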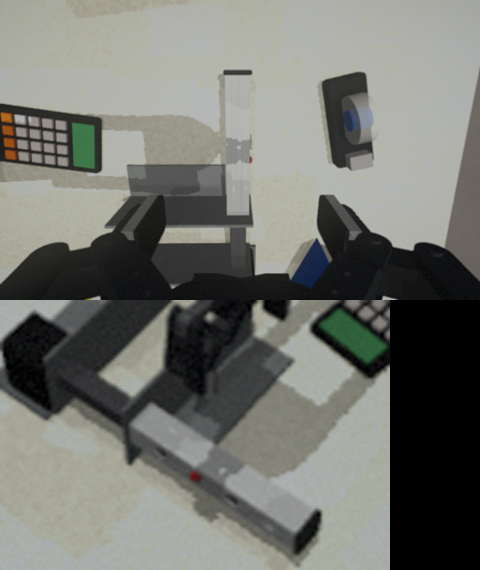

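The wrist and scene views confirm that the button stands out in the second hole from the plate. Next is the large binder.

Call:
play_rows([
  [[-30, -215, 10, 0, 0, -0.73, 1], [-30, -215, 10, 0, 0, -0.73, 1], [-30, -215, 10, 0, 0, -0.73, 1], [-30, -215, 10, 0, 0, -0.73, 1], [-30, -215, 10, 0, 0, -0.73, 1]],
])

```text
clock: 14.6
tcp_pos: [0.5719, -0.2157, 0.2537]
ee_rot: [-0.001, 0.926, 0.376, -0.003]
wrist_force: [1.1, 0.5, -0.8]
gripper_width: 0.0856
gripper_force: 0.0
```

Call:
play_rows([
  [[-37, -214, 0, 0, 0, -0.73, 1], [-37, -214, 0, 0, 0, -0.73, 1], [-37, -214, 0, 0, 0, -0.73, 1], [-37, -214, 0, 0, 0, -0.73, 1], [-37, -214, 0, 0, 0, -0.73, 1]],
])

```text
clock: 15.1
tcp_pos: [0.5342, -0.4297, 0.2523]
ee_rot: [-0.002, 1.0, 0.021, -0.003]
wrist_force: [-0.1, 0.1, 0.3]
gripper_width: 0.0853
gripper_force: 0.0
```

Call:
play_rows([
  [[0, 0, 0, 0, 0, -0.123, 1], [0, 0, 0, 0, 0, -0.123, 1], [0, 0, 0, 0, 0, -0.123, 1], [0, 0, 0, 0, 0, -0.123, 1]],
])

```text
clock: 15.5
tcp_pos: [0.5371, -0.4245, 0.2562]
ee_rot: [-0.001, 0.999, -0.034, -0.001]
wrist_force: [0.0, -0.4, 0.3]
gripper_width: 0.0853
gripper_force: 0.0
```

```bash
python3 - <<'E'
from h import *
s=status.sense(); print(s['tcp_pos'],s['ee_rot'],s['q'],s['wrist_force'])
im=eyes.grab_frame('wrist'); t=eyes.grab_frame('top')
c,sn=np.cos(-.07),np.sin(-.07); B=np.array([.537,-.425,.19])
Q=[B+[a*c-b*sn,a*sn+b*c,0] for a,b in ((.075,.024),(.075,-.024),(-.075,-.024),(-.075,.024))]
print('pred corners',np.round(proj('wrist',Q),1).tolist())
q=s['ee_rot']; Rm=R.from_quat([q[1],q[2],q[3],q[0]]).as_matrix()
print('tcp axis at .19',np.round(proj('wrist',[s['tcp_pos']+Rm@[0,0,s['tcp_pos'][2]-.19]]),1))
c4=cv2.resize(t[150:270,300:440],None,fx=3,fy=3,interpolation=cv2.INTER_CUBIC)
out=np.zeros((600,800,3),np.uint8); out[:400,:640]=im; 
cv2.imwrite('pics/w5.png',im); cv2.imwrite('pics/t5.png',cv2.resize(t[130:270,290:470],None,fx=4,fy=4,interpolation=cv2.INTER_CUBIC))
E
```

```text
[ 0.53711312 -0.424538    0.25620943] [-6.21480890e-04  9.99430195e-01 -3.37399139e-02 -7.19831450e-04] [-7.51625715e-01  3.95630705e-01  9.82049637e-01 -1.10010769e-05
  1.76581428e+00  8.86661158e-01] [ 0.00716903 -0.41150006  0.29956107]
pred corners [[278.4, 93.1], [368.0, 93.4], [358.6, 331.4], [285.9, 331.3]]
tcp axis at .19 [[321.8 224.7]]
```

View pics/w5.png

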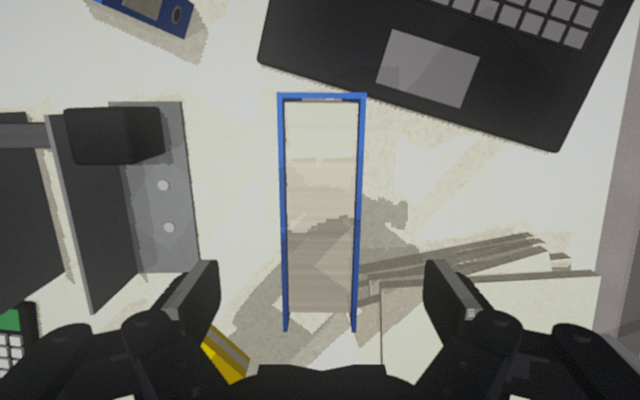

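View pics/t5.png

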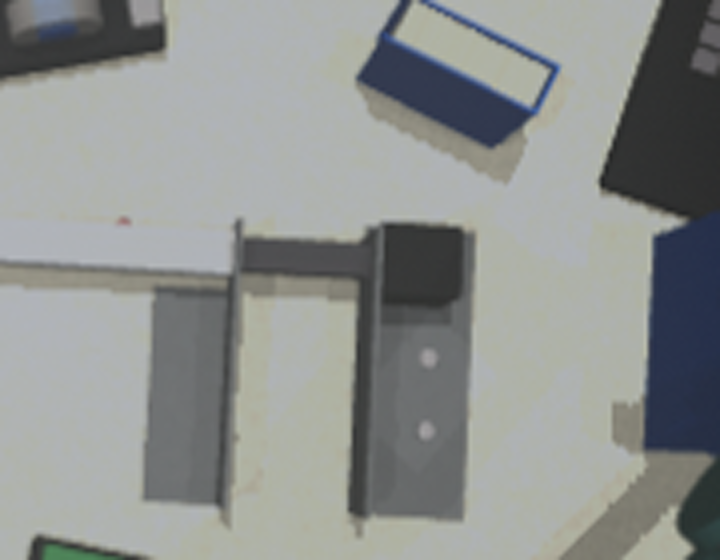

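The wrist picture shows the binder's top at (278–366, 93) to (283–357, 331), matching the prediction within 2 px. The top view shows the gap widened, between the plate edges at about crop columns 240 and 365. I'll compute the target spot and grasp.

```bash
python3 - <<'E'
from h import *
f=lambda L:np.array(L)/4.+[290,130]
m=onplane('top',f([[243,222],[231,525]]),.089); r=onplane('top',f([[371,228],[357,530]]),.09)
print(m,r)
rx=(r[0]-r[1]);print('yaws',np.arctan2(rx[1],rx[0]),np.arctan2(*(m[0]-m[1])[[1,0]]))
yaw=-.06; X=np.array([np.cos(yaw),np.sin(yaw)]);Y=np.array([-X[1],X[0]])
print('gap',m[:,:2]@Y-r[:,:2]@Y, 'ymid',(m[:,:2]@Y).mean(),(r[:,:2]@Y).mean())
ym=((m[:,:2]@Y).mean()+(r[:,:2]@Y).mean())/2
xt=np.array([.6015,-.058])@X; print('tube x',xt,'plate ends',r[:,:2]@X, m[:,:2]@X)
print('target',(xt-.105)*X+ym*Y)
E
```

```text
[[ 0.61335695 -0.11448313  0.089     ]
 [ 0.41752816 -0.1052689   0.089     ]] [[ 0.60911286 -0.19752989  0.09      ]
 [ 0.41444467 -0.18580489  0.09      ]]
yaws -0.06015798061157186 -0.047017777657187475
gap [0.08315181 0.08057597] ymid -0.07877029531633181 -0.16063418793929046
tube x 0.6038955371468331 plate ends [0.61986147 0.4248405 ] [0.61911811 0.42308918]
target [ 0.49081997 -0.14940262]
```

Call:
play_rows([
  [[0, 0, -40, 0, 0, 0, 1], [0, 0, -80, 0, 0, 0, 1], [0, 0, -105, 0, 0, 0, 1], [0, 0, -105, 0, 0, 0, 1], [0, 0, -105, 0, 0, 0, 1]],
])

```text
clock: 16.1
tcp_pos: [0.5373, -0.4251, 0.1528]
ee_rot: [0.0, 0.999, -0.035, -0.0]
wrist_force: [0.3, -0.6, 0.5]
gripper_width: 0.0857
gripper_force: 0.0
```

Call:
play_rows([
  [[0, 0, 0, 0, 0, 0, 0.65], [0, 0, 0, 0, 0, 0, 0.6], [0, 0, 0, 0, 0, 0, 0.4], [0, 0, 0, 0, 0, 0, 0], [0, 0, 0, 0, 0, 0, 0]],
])

```text
clock: 16.6
tcp_pos: [0.5379, -0.4254, 0.1552]
ee_rot: [0.001, 0.999, -0.035, 0.002]
wrist_force: [-0.4, 2.2, 6.0]
gripper_width: 0.0473
gripper_force: 57.0
```

Call:
play_rows([
  [[0, 0, 10, 0, 0, 0, 0], [0, 0, 35, 0, 0, 0, 0], [0, 0, 65, 0, 0, 0, 0], [0, 0, 95, 0, 0, 0, 0], [0, 0, 115, 0, 0, 0, 0]],
])

```text
clock: 17.1
tcp_pos: [0.537, -0.4259, 0.2693]
ee_rot: [0.001, 0.999, -0.035, 0.0]
wrist_force: [0.2, 0.4, -2.8]
gripper_width: 0.0476
gripper_force: 56.2
```

Call:
play_rows([
  [[0, 0, 0, 0, 0, 0, 0], [-5, 20, 0, 0, 0, 0, 0], [-12, 50, 0, 0, 0, 0, 0], [-19, 85, 0, 0, 0, 0, 0], [-27, 120, 0, 0, 0, 0, 0]],
])

```text
clock: 17.6
tcp_pos: [0.5089, -0.3041, 0.2641]
ee_rot: [-0.001, 0.999, -0.035, -0.002]
wrist_force: [0.4, -0.1, -3.8]
gripper_width: 0.0475
gripper_force: 56.8
```

Call:
play_rows([
  [[-7, 35, 0, 0, 0, 0, 0], [-13, 70, 0, 0, 0, 0, 0], [-19, 105, 0, 0, 0, 0, 0], [-23, 135, 0, 0, 0, 0, 0], [-26, 156, 0, 0, 0, 0.008, 0]],
])

```text
clock: 18.1
tcp_pos: [0.4827, -0.1472, 0.265]
ee_rot: [-0.001, 1.0, -0.03, -0.002]
wrist_force: [0.4, -0.3, -4.8]
gripper_width: 0.0479
gripper_force: 56.9
```

Call:
play_rows([
  [[0, 0, 0, 0, 0, 0, 0], [0, 0, 0, 0, 0, 0, 0], [0, 0, 0, 0, 0, 0, 0]],
])

```text
clock: 18.4
tcp_pos: [0.4837, -0.15, 0.2661]
ee_rot: [-0.0, 1.0, -0.032, -0.001]
wrist_force: [-0.5, 0.0, -3.0]
gripper_width: 0.0476
gripper_force: 57.2
```

```bash
python3 - <<'E'
from h import *
s=status.sense(); print(s['tcp_pos'],s['ee_rot'],s['wrist_force'])
im=eyes.grab_frame('wrist');sc=eyes.grab_frame('scene')
out=np.zeros((600,700,3),np.uint8); out[:300,:480]=cv2.resize(im,(480,300)); out[300:,:400]=cv2.resize(sc[80:230,200:400],None,fx=2,fy=2,interpolation=cv2.INTER_CUBIC)
cv2.imwrite('pics/c6.png',out)
E
```

```text
[ 0.48371005 -0.15003599  0.26608792] [-6.66706329e-06  9.99502091e-01 -3.15366478e-02 -1.00510495e-03] [-0.50979711  0.01239326 -3.01308343]
```

View pics/c6.png

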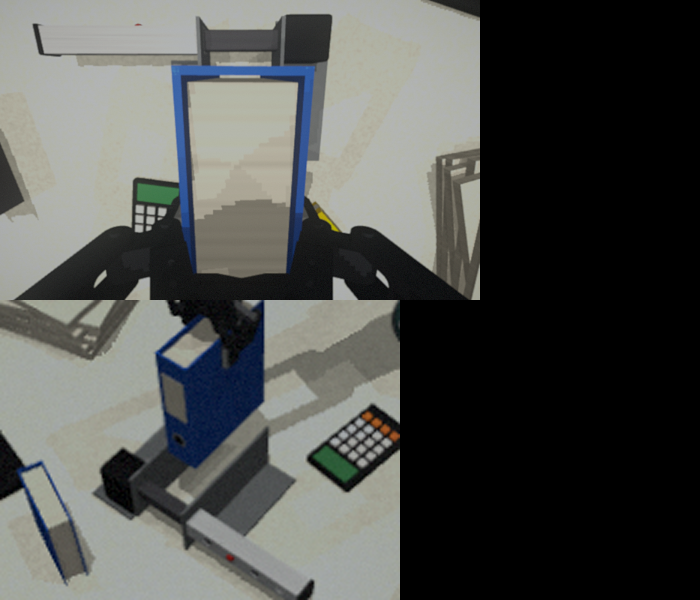

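The wrist view has the binder (columns 172–314) centred over the gap between the plates at columns 203 and 280. In the scene view it is upright above the gap, so I'll lower it.

Call:
play_rows([
  [[0, 0, -15, 0, 0, 0, 0], [0, 0, -35, 0, 0, 0, 0], [0, 0, -55, 0, 0, 0, 0], [0, 0, -75, 0, 0, 0, 0], [0, 0, -90, 0, 0, 0, 0]],
])

```text
clock: 19.0
tcp_pos: [0.483, -0.1495, 0.1743]
ee_rot: [-0.001, 1.0, -0.032, -0.002]
wrist_force: [-0.7, -0.3, -3.8]
gripper_width: 0.0474
gripper_force: 57.0
```

Call:
play_rows([
  [[0, 0, -5, 0, 0, 0, 0], [0, 0, -10, 0, 0, 0, 0], [0, 0, -15, 0, 0, 0, 0], [0, 0, -18, 0, 0, 0, 0], [0, 0, -18, 0, 0, 0, 0]],
])

```text
clock: 19.5
tcp_pos: [0.484, -0.1494, 0.1593]
ee_rot: [0.0, 1.0, -0.031, 0.0]
wrist_force: [0.3, -0.1, -4.6]
gripper_width: 0.0472
gripper_force: 56.9
```

Call:
play_rows([
  [[0, 0, -2, 0, 0, 0, 0], [0, 0, -4, 0, 0, 0, 0], [0, 0, -5, 0, 0, 0, 0], [0, 0, -5, 0, 0, 0, 0]],
])

```text
clock: 19.9
tcp_pos: [0.4842, -0.1494, 0.1552]
ee_rot: [0.0, 1.0, -0.031, 0.0]
wrist_force: [-1.8, 1.4, 0.9]
gripper_width: 0.0473
gripper_force: 57.6
```

Call:
play_rows([
  [[0, 0, -0.5, 0, 0, 0, 0], [0, 0, -0.5, 0, 0, 0, 0.58], [0, 0, -0.5, 0, 0, 0, 0.7], [0, 0, -0.5, 0, 0, 0, 1], [0, 0, -0.5, 0, 0, 0, 1]],
])

```text
clock: 20.4
tcp_pos: [0.4841, -0.1495, 0.1538]
ee_rot: [0.0, 1.0, -0.031, 0.0]
wrist_force: [-0.4, 0.1, -0.0]
gripper_width: 0.0847
gripper_force: 0.0
```

Call:
play_rows([
  [[0, 0, 0, 0, 0, 0, 1], [0, 0, 0, 0, 0, 0, 1], [0, 0, 20, 0, 0, 0, 1], [0, 0, 50, 0, 0, 0, 1], [0, 0, 90, 0, 0, 0, 1]],
])

```text
clock: 20.9
tcp_pos: [0.483, -0.149, 0.2426]
ee_rot: [-0.001, 1.0, -0.031, -0.002]
wrist_force: [0.7, -0.5, -0.2]
gripper_width: 0.0853
gripper_force: 0.0
```

Call:
play_rows([
  [[-30, 40, 40, 0, 0, 0, 1], [-60, 80, 60, 0, 0, 0, 1], [-90, 120, 60, 0, 0, 0, 1], [-110, 160, 60, 0, 0, 0, 1], [-120, 200, 60, 0, 0, 0, 1]],
])

```text
clock: 21.4
tcp_pos: [0.3631, 0.05, 0.3049]
ee_rot: [0.0, 0.999, -0.032, 0.001]
wrist_force: [2.0, 0.7, 1.0]
gripper_width: 0.0851
gripper_force: 0.0
```

```bash
python3 - <<'E'
from h import *
s=status.sense(); print(s['tcp_pos'],s['wrist_force'])
t=eyes.grab_frame('top');sc=eyes.grab_frame('scene')
out=np.zeros((600,800,3),np.uint8); out[:300,:400]=cv2.resize(t[150:250,290:424],(400,300)); out[300:,:400]=cv2.resize(sc[80:230,200:400],None,fx=2,fy=2,interpolation=cv2.INTER_CUBIC)
B=np.array([.484,-.1494,.19]); c,sn=np.cos(-.06),np.sin(-.06)
print('pred top px',np.round(proj('top',[B+[a*c-b*sn,a*sn+b*c,0] for a,b in ((.075,.024),(.075,-.024),(-.075,-.024),(-.075,.024))]),1).tolist())
r=eyes.cut_out('binder_mid','top'); print([(x['conf'],np.round(x['box'],1)) for x in r])
cv2.imwrite('pics/c7.png',out)
E
```

```text
[0.36307061 0.04998424 0.30488254] [1.99953235 0.70896418 0.96377448]
pred top px [[360.2, 202.6], [380.5, 203.8], [377.6, 267.7], [357.0, 266.4]]
[(0.7, array([404.2, 146.4,  50.4,  34.9])), (0.58, array([165.7, 185.3,  48. ,  37.6])), (0.56, array([368.8, 234.8,  28.3,  61.9])), (0.53, array([220.9, 158.6,  50.1,  27.2]))]
```

View pics/c7.png

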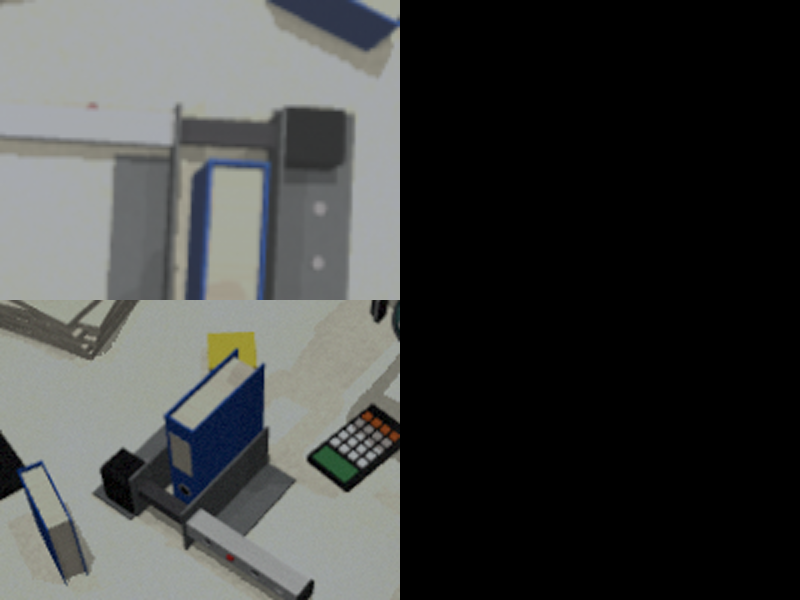

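The binder stands upright between the plates at the predicted spot, with its top at crop (205–268, 160) in the top view. The button is still out at (92,105), and the arm is clear, so I'll hand the job in.

```bash
python3 -c "
from h import *
print(job.finish_job())"
```

```text
the job is handed in; nothing more can be done
None
```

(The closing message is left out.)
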